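# Tap a steel block home against a hidden stop

### The arm

A 6-joint arm with a two-finger parallel gripper is mounted at the origin on a cart in front of the work surface, level with it; the furniture and walls round the work are solid. World frame = base frame: x ahead of the robot, y to its left, z up, the work surface at z = 0. Lengths are in mm, angles in rad, forces in N, time in s.
With the tool pointing down it reaches from about 350 to 975 mm from the base axis. Payload 7.1 kg.
Tool frame: the origin (TCP) lies midway between the tips of the shut fingers; the grasp point (between the pads) lies 19 mm behind it; z points along the fingers, y is the line along which they close (so a half turn about z gives the same grasp; the last joint's range is limited). The gripper opens to 88 mm and grips with 3 to 60 N. Pads are 20 mm wide; open, the fingers measure 115 mm over their backs; the gripper's body (75 mm by 178 mm) begins 61 mm behind the grasp point.
Start: joints at [-1.159, 0.423, 1.63, -0, 1.089, -0.019], TCP at [261.013, -567.87, 222.675] pointing down, gripper open.
Joint ranges: [-3, 3], [-0.9, 2.11], [0.09, 2.58], [-1.31, 4.45], [0.11, 2.69], [-2.54, 2.54]. Speed limits (rad/s): [2.39, 2.39, 3.01, 3.14, 3.14, 3.14].

### API

Orientations are given as a rotation vector (axis times angle).
In Python, from workcell import ctrl gives the robot as it stands.
- The arm moves only by the shell command python3 -m inch 'ROWS' [OPENING]. ROWS is JSON, a list of rows, each an object with "xyz": the shift along the tool's x, y, z in mm, a list of three; "rot": the turn, a rotation vector about the tool's x, y, z in rad, a list of three. In form: [{"xyz": [dx, dy, dz], "rot": [ax, ay, az]}, ...]. A call has 1 to 12 rows; each row is the pose to reach, as a shift and turn from the pose commanded when the call began, along the tool's axes at that moment; what a row does not reach only later rows make up. A row lasts 1/12 s, in which the tool goes at most 41.7 mm and 7.16 degrees, less where a joint would pass 70% of its speed; a pose out of reach is approached as far as the arm can. A call with a gripper value outside its range is refused whole. OPENING is the closure in counts, from 0 (fully open) to 255 (shut), set as the call begins (- or left out, the last holds). The fingers move at their own pace and stop on an object; the grip force is fixed at half the most. Time passes only in rows, so rows that repeat a pose let the fingers close. It gives the time, the measured TCP pose, the force, the opening and the grip force at its end, in the units of the state.
- ctrl.get_obs(): the state, without advancing time (a new reading comes with each control period).
- ctrl.get_image(name): name is "scene" or "side" or "wrist"; returns the picture (420x560x3 uint8, red, green, blue); there is no depth.
- ctrl.camera_model(name): a dict with "fx", "fy", "cx", "cy" (pixels), "position" and "attitude" of the camera in the world. Camera axes: x right, y up, looking along -z (the intrinsics and any distortion apply to the point x, -y, -z); pixel columns grow to the right and rows downward; lengths in mm; the calibration is good to about 2 mm. A picture is of the moment at which its call begins: read the wrist's pose just before it. camera_model takes no time and is no camera call; for the wrist camera it gives the pose at the moment of the call.
- ctrl.close_job(): hands the job in; it is judged then, once.
The state is a dict: "t": time; "qpos": joint angles; "qvel": joint speeds; "joint_torque": joint torques, N m; "ee_pos": TCP position; "orientation": TCP orientation; "ft_force": force on the tool from outside, world axes, zero at the start; "moment": the same for the moment, N m; "width": finger opening in mm; "grasp_force": force on a finger pad.
Only numpy, scipy, OpenCV 4.12 (cv2) and the standard library are available. Lean on these libraries where they do the work, as an engineer would, in place of code of your own. Each camera call takes 0.05 s, during which the arm holds its last target. There are 200 camera calls.

### The job

Pick up the short bare wooden stick and, touching the steel block only with it, drive the block along its guide rails into the hood with gentle taps of no more than about 2 cm each, drawing the stick clear and letting the block come to rest after every tap, until the block is fully home against the stop hidden under the hood (the flag lever in the hood's slot then leans right over). Then put the stick away, lying flat in the empty wooden tray.

Things in the scene. Friction and masses are not known exactly. Their poses are not given: they have to be found in the camera images.
- jig: Fixed aluminium base plate 124 (x) x 235 (y, from -105 to +130 mm) x 4 mm with two low steel guide rails along y, full length: 79 mm apart inside, tops 12 mm above the worktop. A dark steel hood covers its +y end. Origin: on the worktop, midway between the rails. The block is driven along +y and has 55 to 105 mm to go to a rigid stop hidden under the hood, whose depth is set anew each time.
- block: Polished square steel block, 75 x 75 x 18 mm, 0.55 to 0.9 kg, on the jig's plate between the rails with about 2 mm of play each side, its top 22 mm above the worktop, outside the hood at the start. Origin: centre of its underside; sides 38 mm from it; its y is along the jig's y. Sliding it takes 3 to 11 N. Never press it with over 60 N. Once home, 20 mm or more of it still stand out of the hood.
- stick: Short bare beech stick, 18 (x) x 125 (y) x 12 mm (z), 60 g, flat on the worktop to the right of the jig. Origin: centre of its underside; y is its long axis; both ends are alike, 62 mm from the middle. Not the much longer stick covered in black emery paper.
- stick_mid (a point): The middle of the beech stick's volume, 6 mm above its underside.
- lever (a joint): Switch lever at the hidden stop, rad. 0: its flag (small steel plate on a thin stem, out of the hood's slot, tip 75 mm above the worktop) is upright. The block's front edge begins to turn it about 8 mm before the stop; the flag then leans towards the jig's -y. Hard against the stop it reads about 0.75, 2 mm short of it 0.63. A weak spring (under 1 N at the block) returns it.
- tray: Open empty pine tool tray, fixed, 109 (x) x 262 (y) x 42 mm high, left of the jig (not the tray with things in it at the back). Origin: centre of its underside; floor 4 mm thick, walls 7 mm. A 36 mm high divider at y = -80 mm leaves one long compartment from y = -78 to +124 mm, 94 mm wide: the only one the stick fits into.
- hood_mouth (a point): Middle of the open -y front edge of the jig's hood, on the hood's top (40 mm above the worktop), 20 mm along +y from the jig's origin. The hood is 99 mm wide, 36 mm high inside and reaches 105 mm on along +y; a 13 mm slot runs along the middle of its top.

How it is judged (in metres and radians):
On the way, in this order (a step that is already met when the one before it is completed fails the run):
1. a first small tap: the block lies at rest 5 to 25 mm from its start, the stick clear of it (distance of block from where it was at the start of the episode between 0.005 and 0.025 m and linear speed of block below 0.01 m/s and contact force between stick and block below 0.05 N), for 0.1 s.
2. another rest on the way: more than 26 mm from its start but not yet home, the stick clear of it (distance of block from where it was at the start of the episode above 0.026 m and value of joint lever below 0.55 rad and linear speed of block below 0.01 m/s and contact force between stick and block below 0.05 N), for 0.1 s.
3. the block is home on the stop, its edge holding the lever over, the stick clear of it (value of joint lever above 0.63 rad and y of block in the frame of jig above 0 m and contact force between stick and block below 0.05 N), for 0.2 s.
At the end, for the whole second after the job is handed in: The block lies on the jig's plate within about 2 mm of the hidden stop, at rest, holding the lever over (0.63 rad or more); the stick lies flat and still on the floor of the tray's long compartment (value of joint lever above 0.63 rad and y of block in the frame of jig above 0 m and z of block in the frame of jig below 0.008 m and linear speed of block below 0.01 m/s and x of stick_mid in the frame of tray between -0.047 and 0.047 m and y of stick_mid in the frame of tray between -0.078 and 0.124 m and z of stick_mid in the frame of tray below 0.019 m and linear speed of stick below 0.02 m/s); the robot touches nothing.
It fails at once if the gripper or arm touches the block (contact force between any of the fingers, the arm and block above 0.5 N).
It fails at once if the stick presses the block with more than 60 N (not a gentle tap) (contact force between stick and block above 60 N).
It also fails if it takes over 56 s, if anything falls off the work surface, if the arm or the gripper's body presses on something with over 40 N, if the wrist force passes 120 N, or if a joint passes its speed limit or range.

## Working session

There is one attempt and no reset: what is moved stays moved. The work goes in short steps, Python scripts to look and compute and a shell command to move; the robot and the scene stay as the last step left them, time stands still between calls to the robot, and variables do not carry over. Pictures are saved under pics/ and viewed, at most 10 in all, crops included, and the job is handed in when it is done.

```bash
mkdir -p pics; ls; python3 - <<'E'
from workcell import ctrl
import cv2,numpy as np
for n in("scene","side"):
    im=ctrl.get_image(n); cv2.imwrite(f"pics/{n}0.png",im[:,:,::-1])
    print(n,ctrl.camera_model(n))
o=ctrl.get_obs();print(o)
E
```

```text
pics
scene {'fx': 454.1804228265203, 'fy': 454.1804228265203, 'cx': 276.8846341727121, 'cy': 218.07450660739062, 'position': array([-311.61055381, -804.79577628,  695.73564797]), 'attitude': array([ 1.02218639, -0.43956716, -0.74031267])}
side {'fx': 402.17870196183964, 'fy': 402.17870196183964, 'cx': 282.12981334873683, 'cy': 206.87294077980644, 'position': array([207.92873173, 788.54196485, 414.83936913]), 'attitude': array([ 0.32474627, -1.54135645, -2.27749076])}
{'t': 0.1, 'qpos': array([-1.15898272e+00,  4.23764539e-01,  1.63063157e+00, -1.37786198e-05,
        1.08861969e+00, -1.90205091e-02]), 'qvel': array([ 2.58048508e-05, -3.19016395e-03, -2.52174284e-03, -6.78525143e-04,
       -5.24169320e-04, -6.28184224e-04]), 'joint_torque': array([-3.69684903e-04, -5.45616388e+01, -2.74324518e+01,  6.45411713e-02,
        1.87416474e-02, -1.66822588e-05]), 'ee_pos': array([ 260.81669058, -567.40235192,  221.97229891]), 'orientation': array([-3.06761868e+00, -6.71242671e-01,  4.54820950e-04]), 'ft_force': array([-0.32216438,  0.38842954,  0.5218456 ]), 'moment': array([ 0.01240056, -0.02276438,  0.01342657]), 'grasp_force': 0.0, 'width': 87.87831113291763}
```

View pics/scene0.png

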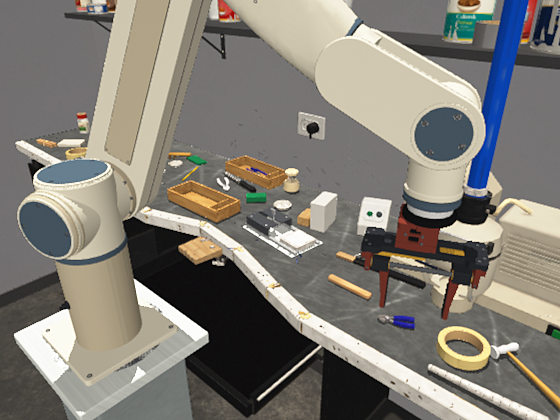

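View pics/side0.png

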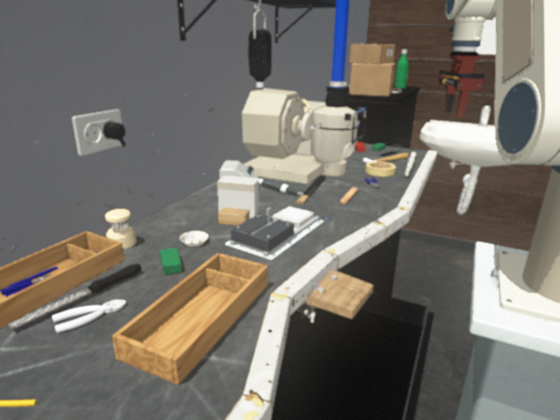

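```bash
cat > h.py <<'E'
from workcell import ctrl
import numpy as np, cv2
from scipy.spatial.transform import Rotation as R
def ray(cm,u,v):
    d=np.array([(u-cm['cx'])/cm['fx'],-(v-cm['cy'])/cm['fy'],-1])
    return np.array(cm['position']),R.from_rotvec(cm['attitude']).apply(d)
def onz(cm,u,v,z):
    p,d=ray(cm,u,v); return p+d*(z-p[2])/d[2]
def proj(cm,P):
    q=R.from_rotvec(cm['attitude']).inv().apply(np.array(P,float)-cm['position'])
    return cm['cx']-cm['fx']*q[...,0]/q[...,2],cm['cy']+cm['fy']*q[...,1]/q[...,2]
def tool(dw):  # world shift -> tool axes
    return R.from_rotvec(ctrl.get_obs()['orientation']).inv().apply(dw)
E
python3 - <<'E'
import cv2
a=cv2.imread('pics/scene0.png')[165:305,160:430]
b=cv2.imread('pics/side0.png')[170:380,110:370]
cv2.imwrite('pics/a.png',cv2.resize(a,(783,406),interpolation=cv2.INTER_CUBIC))
cv2.imwrite('pics/b.png',cv2.resize(b,(728,588),interpolation=cv2.INTER_CUBIC))
E
```

```text
(no output)
```

View pics/a.png

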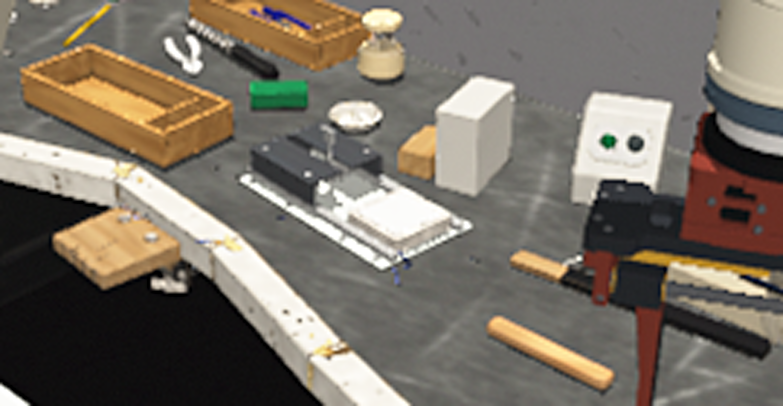

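View pics/b.png

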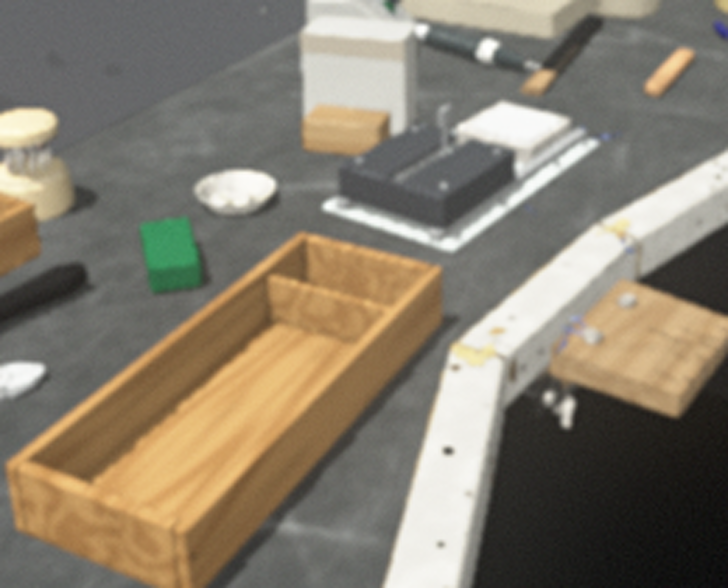

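```bash
python3 - <<'E'
from h import *
S=ctrl.camera_model('scene');D=ctrl.camera_model('side')
def s(n,z,*p):
    for u,v in p: print('scene',n,onz(S,160+u/2.9,165+v/2.9,z).round())
def d(n,z,*p):
    for u,v in p: print('side',n,onz(D,110+u/2.8,170+v/2.8,z).round())
s('stick',12,(500,325),(600,378)); d('stick',12,(657,83),(683,52))
s('plate',4,(241,179),(385,268),(471,222)); d('plate',4,(325,206),(452,248),(605,139))
s('rim',42,(22,70),(165,137),(232,100),(75,43)); d('rim',42,(303,236),(440,270),(183,540),(12,467))
s('block top',22,(348,217),(402,245),(453,217),(400,190)); d('block',22,(458,125),(508,102),(570,122))
E
```

```text
scene stick [ 490. -250.   12.]
scene stick [ 485. -357.   12.]
side stick [ 492. -246.   12.]
side stick [ 495. -350.   12.]
scene plate [528. 127.   4.]
scene plate [ 500. -105.    4.]
scene plate [ 625. -113.    4.]
side plate [652. 120.   4.]
side plate [532. 135.   4.]
side plate [ 498. -107.    4.]
scene rim [490. 471.  42.]
scene rim [491. 206.  42.]
scene rim [604. 221.  42.]
scene rim [585. 491.  42.]
side rim [600. 226.  42.]
side rim [496. 224.  42.]
side rim [491. 486.  42.]
side rim [597. 484.  42.]
scene block top [525. -34.  22.]
scene block top [ 521. -108.   22.]
scene block top [ 596. -111.   22.]
scene block top [602. -36.  22.]
side block [612. -37.  22.]
side block [ 595. -107.   22.]
side block [526. -89.  22.]
```

```bash
cat >> h.py <<'E'
def plan(target, ydir_deg):
    """target world TCP mm; ydir_deg: world angle of tool y (mod 180). prints tool shift and rot (tool down)"""
    o=ctrl.get_obs(); T=R.from_rotvec(o['orientation'])
    best=None
    for k in(0,180):
        a=np.deg2rad(ydir_deg+k); y=np.array([np.cos(a),np.sin(a),0]);z=np.array([0,0,-1.]);x=np.cross(y,z)
        r=(T.inv()*R.from_matrix(np.c_[x,y,z])).as_rotvec()
        if best is None or np.linalg.norm(r)<np.linalg.norm(best): best=r
    print('t',round(o['t'],2),'xyz',T.inv().apply(np.array(target)-o['ee_pos']).round(1),'rot',best.round(4),'q6',o['qpos'][5].round(2), 'tool y ang',np.rad2deg(np.arctan2(*T.as_matrix()[[1,0],1])).round(2))
E
python3 - <<'E'
from h import *
plan([480,-240,160],0)
cm=ctrl.camera_model('wrist');o=ctrl.get_obs();T=R.from_rotvec(o['orientation'])
print({k:cm[k] for k in('fx','cx','cy')},'cam in tool',T.inv().apply(cm['position']-o['ee_pos']),'look',T.inv().apply(R.from_rotvec(cm['attitude']).apply([0,0,-1])))
E
```

```text
t 0.1 xyz [ 335.9 -205.9   62.3] rot [-1.30e-03 -8.00e-04 -1.14e+00] q6 -0.02 tool y ang -65.31
{'fx': 337.04396936300566, 'cx': 272.23139386595943, 'cy': 208.72306670680933} cam in tool [  74.39968396   -0.18073458 -162.00936035] look [-2.72379081e-01  8.14607654e-04  9.62189676e-01]
```

```bash
python3 -c "
from h import *
plan([520,-170,160],0)"
```

```text
t 0.1 xyz [ 401.5 -252.8   62.3] rot [-1.30e-03 -8.00e-04 -1.14e+00] q6 -0.02 tool y ang -65.31
```

```bash
python3 -m inch '[{"xyz":[40,-25,6],"rot":[0,0,-0.11]},{"xyz":[80,-50,12],"rot":[0,0,-0.23]},{"xyz":[120,-75,18],"rot":[0,0,-0.34]},{"xyz":[160,-100,25],"rot":[0,0,-0.46]},{"xyz":[200,-126,31],"rot":[0,0,-0.57]},{"xyz":[240,-151,37],"rot":[0,0,-0.68]},{"xyz":[280,-176,43],"rot":[0,0,-0.8]},{"xyz":[320,-201,50],"rot":[0,0,-0.91]},{"xyz":[360,-227,56],"rot":[0,0,-1.03]},{"xyz":[401,-253,62],"rot":[0,0,-1.14]},{"xyz":[401,-253,62],"rot":[0,0,-1.14]},{"xyz":[401,-253,62],"rot":[0,0,-1.14]}]' 0
python3 -m inch '[{"xyz":[0,0,0],"rot":[0,0,0]},{"xyz":[0,0,0],"rot":[0,0,0]},{"xyz":[0,0,0],"rot":[0,0,0]}]'
python3 - <<'E'
from h import *
import json
cm=ctrl.camera_model('wrist');im=ctrl.get_image('wrist')
json.dump({k:np.array(v).tolist() for k,v in cm.items()},open('w1.json','w'))
cv2.imwrite('pics/w1.png',cv2.resize(im[:,:,::-1],(800,600),interpolation=cv2.INTER_CUBIC))
print(ctrl.get_obs()['ee_pos'])
E
```

```text
t: 1.1
ee_pos: [521.2, -166.9, 159.9]
orientation: [-2.218, -2.224, -0.001]
ft_force: [-0.0, 0.2, 0.9]
width: 87.8
grasp_force: 0.0
t: 1.35
ee_pos: [519.2, -171.0, 160.5]
orientation: [-2.221, -2.221, 0.001]
ft_force: [0.6, -0.6, -0.3]
width: 87.6
grasp_force: 0.0
[ 519.0478744  -171.40212795  160.63911474]
```

View pics/w1.png

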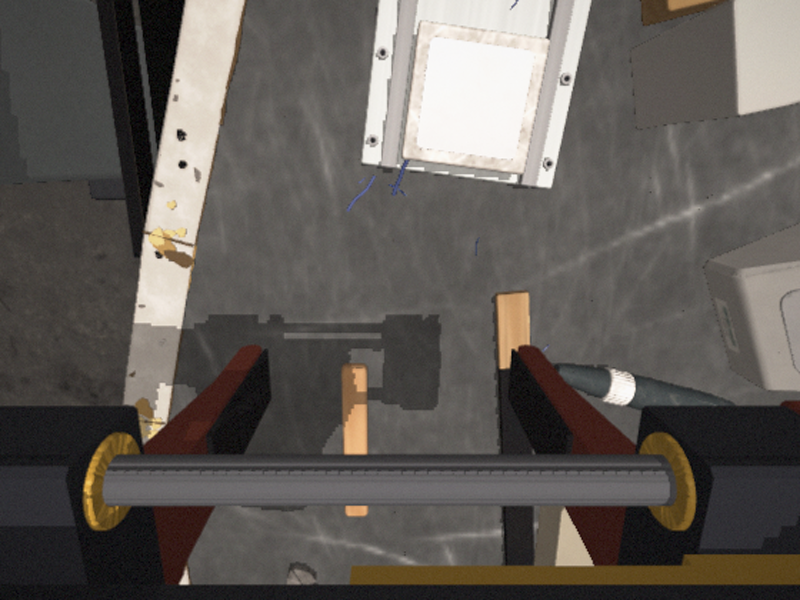

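```bash
python3 - <<'E'
from h import *
import json
cm=json.load(open('w1.json'))
k=1.4286
def s(n,z,*p):
    for u,v in p: print(n,onz(cm,u/k,v/k,z).round(1))
s('stick',12,(342.5,366),(367,366),(346,507),(368,507))
s('block',22,(421,21),(551,38),(530,174),(404,160))
s('plate',4,(362,164),(551,187))
s('plate left edge',4,(378,0)); s('plate right',4,(592,0))
E
```

```text
stick [ 486.6 -233.7   12. ]
stick [ 503.7 -233.7   12. ]
stick [ 486.2 -350.5   12. ]
stick [ 503.  -350.5   12. ]
block [536.8 -20.9  22. ]
block [610.1 -29.5  22. ]
block [ 604.3 -103.5   22. ]
block [528.  -95.4  22. ]
plate [501.8 -97.8   4. ]
plate [ 623.6 -112.1    4. ]
plate left edge [512.6  -5.5   4. ]
plate right [637.7  -5.4   4. ]
```

```bash
python3 -m inch '[{"xyz":[-30,-5,26],"rot":[0,0,0]},{"xyz":[-60,-10,52],"rot":[0,0,0]},{"xyz":[-90,-15,70],"rot":[0,0,0]},{"xyz":[-120,-20,90],"rot":[0,0,0]},{"xyz":[-144,-24,110],"rot":[0,0,0]},{"xyz":[-144,-24,130],"rot":[0,0,0]},{"xyz":[-144,-24,130],"rot":[0,0,0]},{"xyz":[-144,-24,130],"rot":[0,0,0]},{"xyz":[-144,-24,130],"rot":[0,0,0]}]' 0
python3 - <<'E'
from h import *
import json
plan([495,-315,3],0)
cm=ctrl.camera_model('wrist');im=ctrl.get_image('wrist')
json.dump({k:np.array(v).tolist() for k,v in cm.items()},open('w2.json','w'))
cv2.imwrite('pics/w2.png',cv2.resize(im[:,:,::-1],(800,600),interpolation=cv2.INTER_CUBIC))
E
```

```text
t: 2.15
ee_pos: [495.5, -314.9, 31.5]
orientation: [2.222, 2.22, 0.0]
ft_force: [-0.5, 1.2, -0.4]
width: 87.8
grasp_force: 0.0
t 2.15 xyz [-0.  -0.6 28.5] rot [ 0.0003  0.0002 -0.0008] q6 -0.59 tool y ang -0.05
```

View pics/w2.png

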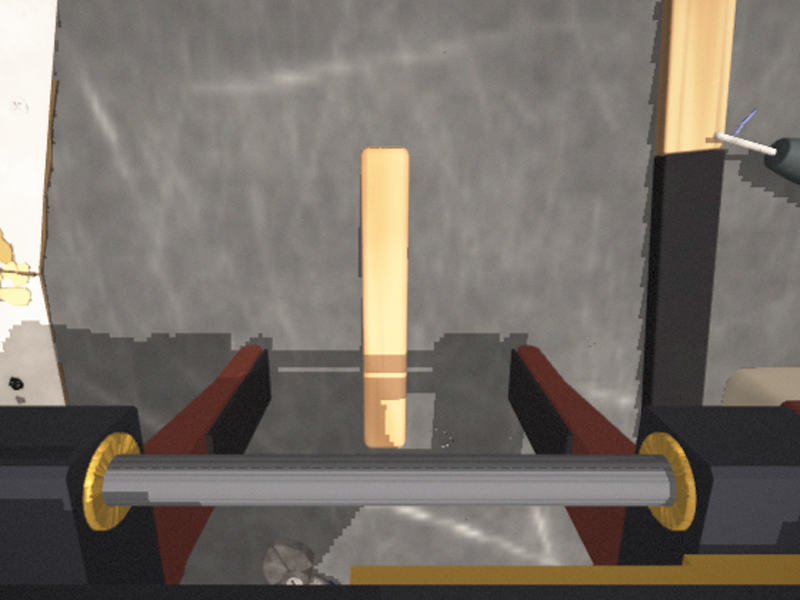

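```bash
python3 - <<'E'
from h import *
import json
cm=json.load(open('w2.json'))
k=1.4286
for u,v in((361.5,149),(408.5,149),(365,441),(406,441)): print(onz(cm,u/k,v/k,12).round(1))
print(onz(cm,385/k,447/k,0).round(1))
E
```

```text
[ 485.6 -235.9   12. ]
[ 502.5 -235.9   12. ]
[ 485.1 -355.3   12. ]
[ 502.7 -355.4   12. ]
[ 493.6 -366.1    0. ]
```

```bash
python3 -m inch '[{"xyz":[-5,-1.5,14],"rot":[0,0,0]},{"xyz":[-5,-1.5,28],"rot":[0,0,0]},{"xyz":[-5,-1.5,28],"rot":[0,0,0]},{"xyz":[-5,-1.5,28],"rot":[0,0,0]}]' 0
python3 -m inch '[{"xyz":[0,0,0],"rot":[0,0,0]},{"xyz":[0,0,0],"rot":[0,0,0]},{"xyz":[0,0,0],"rot":[0,0,0]},{"xyz":[0,0,0],"rot":[0,0,0]},{"xyz":[0,0,0],"rot":[0,0,0]},{"xyz":[0,0,0],"rot":[0,0,0]},{"xyz":[0,0,0],"rot":[0,0,0]},{"xyz":[0,0,0],"rot":[0,0,0]},{"xyz":[0,0,0],"rot":[0,0,0]},{"xyz":[0,0,0],"rot":[0,0,0]}]' 255
```

```text
t: 2.53
ee_pos: [493.7, -318.9, 1.7]
orientation: [-2.22, -2.22, 0.001]
ft_force: [-0.3, -0.3, -0.1]
width: 88.1
grasp_force: 0.0
t: 3.37
ee_pos: [494.2, -319.5, 2.7]
orientation: [-2.221, -2.221, 0.0]
ft_force: [0.2, 0.4, 0.6]
width: 24.4
grasp_force: 0.0
```

```bash
python3 -m inch '[{"xyz":[0,0,0],"rot":[0,0,0]},{"xyz":[0,0,0],"rot":[0,0,0]},{"xyz":[0,0,0],"rot":[0,0,0]}]'
python3 -m inch '[{"xyz":[0,0,-15],"rot":[0,0,0]},{"xyz":[0,0,-30],"rot":[0,0,0]},{"xyz":[0,0,-30],"rot":[0,0,0]}]'
python3 - <<'E'
from h import *
# behind block: face (566,-99.5); stick end 83 ahead of TCP, 25 mm clearance
y=np.array([.1167,.9932,0])
plan(np.array([566,-99.5,32])-y*(83+25),-6.7)
E
```

```text
t: 3.62
ee_pos: [494.2, -319.5, 2.7]
orientation: [-2.221, -2.221, 0.0]
ft_force: [0.2, -0.6, 0.7]
width: 17.6
grasp_force: 30.0
t: 3.87
ee_pos: [495.6, -320.4, 34.7]
orientation: [2.219, 2.219, 0.001]
ft_force: [1.3, -0.6, 0.2]
width: 17.7
grasp_force: 30.0
t 3.87 xyz [113.6  57.8   2.7] rot [0.003  0.0018 0.117 ] q6 -0.59 tool y ang 0.0
```

```bash
python3 -m inch '[{"xyz":[30,15,0],"rot":[0,0,0.04]},{"xyz":[60,30,0],"rot":[0,0,0.08]},{"xyz":[90,45,0],"rot":[0,0,0.117]},{"xyz":[113,58,0],"rot":[0,0,0.117]},{"xyz":[113,58,0],"rot":[0,0,0.117]},{"xyz":[113,58,0],"rot":[0,0,0.117]},{"xyz":[113,58,0],"rot":[0,0,0.117]}]'
python3 - <<'E'
from h import *
import json
print(ctrl.get_obs()['ee_pos'])
cm=ctrl.camera_model('wrist');im=ctrl.get_image('wrist')
json.dump({k:np.array(v).tolist() for k,v in cm.items()},open('w3.json','w'))
cv2.imwrite('pics/w3.png',cv2.resize(im[:,:,::-1],(800,600),interpolation=cv2.INTER_CUBIC))
E
```

```text
t: 4.45
ee_pos: [551.8, -206.7, 32.2]
orientation: [-2.346, -2.088, 0.001]
ft_force: [-0.6, -1.2, -1.0]
width: 18.0
grasp_force: 30.0
[ 551.78601877 -206.67195968   32.17504482]
```

View pics/w3.png

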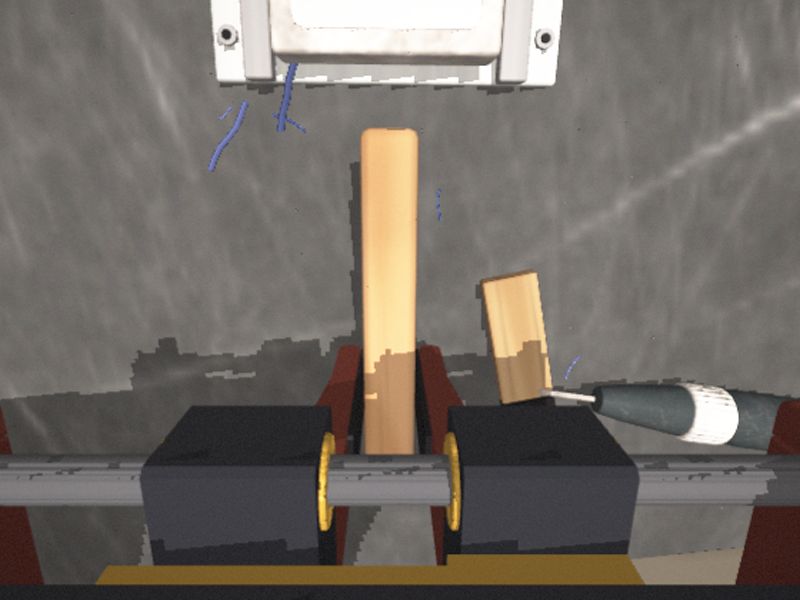

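```bash
python3 - <<'E'
from h import *
import json
cm=json.load(open('w3.json'))
k=1.4286
e=onz(cm,390/k,129/k,41.5);b=onz(cm,387/k,56/k,22)
y=np.array([.1167,.9932,0]);x=np.array([.9932,-.1167,0])
tip=np.array([551.8,-206.7,0])+83*y
print(e,tip,b,'gap',(b-tip)@y,(b-e)@y,'lat',(b-tip)@x,(b-e)@x)
E
```

```text
[ 561.65304287 -123.18953822   41.5       ] [ 561.4861 -124.2644    0.    ] [563.45557392 -99.60589326  22.        ] gap 24.720666500523322 23.633631550113734 lat -0.9215662348545479 -0.9619375192840952
```

```bash
python3 -m inch '[{"xyz":[0,0,11],"rot":[0,0,0]},{"xyz":[8,0,22],"rot":[0,0,0]},{"xyz":[16,0,22],"rot":[0,0,0]},{"xyz":[17,0,22],"rot":[0,0,0]},{"xyz":[17,0,22],"rot":[0,0,0]},{"xyz":[17,0,22],"rot":[0,0,0]}]'
python3 -m inch '[{"xyz":[3,0,0],"rot":[0,0,0]},{"xyz":[6,0,0],"rot":[0,0,0]},{"xyz":[9,0,0],"rot":[0,0,0]},{"xyz":[12,0,0],"rot":[0,0,0]},{"xyz":[15,0,0],"rot":[0,0,0]},{"xyz":[17,0,0],"rot":[0,0,0]},{"xyz":[19,0,0],"rot":[0,0,0]},{"xyz":[21,0,0],"rot":[0,0,0]}]'
python3 -m inch '[{"xyz":[-4,0,0],"rot":[0,0,0]},{"xyz":[-10,0,0],"rot":[0,0,0]},{"xyz":[-10,0,0],"rot":[0,0,0]},{"xyz":[-10,0,0],"rot":[0,0,0]}]'
```

```text
t: 5.0
ee_pos: [554.3, -189.5, 10.7]
orientation: [2.347, 2.088, 0.0]
ft_force: [0.7, -0.4, -0.4]
width: 18.0
grasp_force: 30.0
t: 5.67
ee_pos: [556.8, -168.8, 10.8]
orientation: [2.347, 2.088, 0.0]
ft_force: [-0.7, -5.6, -0.6]
width: 18.2
grasp_force: 30.0
t: 6.0
ee_pos: [555.2, -178.9, 10.5]
orientation: [-2.348, -2.086, -0.0]
ft_force: [0.2, 0.3, 0.4]
width: 17.9
grasp_force: 30.0
```

```bash
python3 -m inch '[{"xyz":[4,0,0],"rot":[0,0,0]},{"xyz":[7,0,0],"rot":[0,0,0]},{"xyz":[10,0,0],"rot":[0,0,0]},{"xyz":[13,0,0],"rot":[0,0,0]},{"xyz":[16,0,0],"rot":[0,0,0]},{"xyz":[19,0,0],"rot":[0,0,0]},{"xyz":[22,0,0],"rot":[0,0,0]},{"xyz":[25,0,0],"rot":[0,0,0]},{"xyz":[27,0,0],"rot":[0,0,0]},{"xyz":[28,0,0],"rot":[0,0,0]}]'
python3 -m inch '[{"xyz":[-4,0,0],"rot":[0,0,0]},{"xyz":[-10,0,0],"rot":[0,0,0]},{"xyz":[-10,0,0],"rot":[0,0,0]},{"xyz":[-10,0,0],"rot":[0,0,0]}]'
python3 - <<'E'
from h import *
import json
print(ctrl.get_obs()['ee_pos'])
cm=ctrl.camera_model('wrist');im=ctrl.get_image('wrist')
json.dump({k:np.array(v).tolist() for k,v in cm.items()},open('w4.json','w'))
a=cv2.resize(im[:250,:,::-1],(672,300),interpolation=cv2.INTER_CUBIC)
b=cv2.resize(ctrl.get_image('side')[190:265,200:368,::-1],(672,300),interpolation=cv2.INTER_CUBIC)
cv2.imwrite('pics/w4.png',np.vstack([a,b]))
E
```

```text
t: 6.83
ee_pos: [558.8, -150.6, 10.7]
orientation: [2.347, 2.088, -0.0]
ft_force: [-0.5, -4.4, -0.2]
width: 18.0
grasp_force: 30.0
t: 7.17
ee_pos: [557.5, -161.1, 10.6]
orientation: [-2.348, -2.086, -0.0]
ft_force: [0.7, -0.2, -0.5]
width: 17.7
grasp_force: 30.0
[ 557.46299779 -161.14656593   10.63245933]
```

View pics/w4.png

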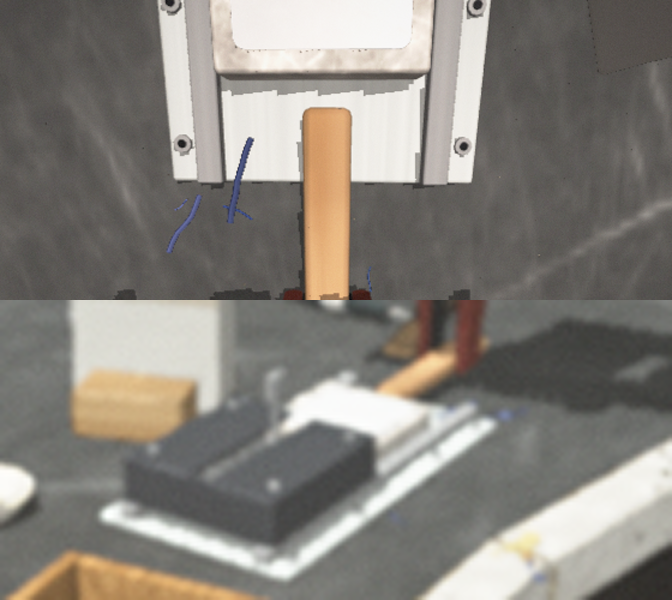

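```bash
python3 -m inch '[{"xyz":[4,0,0],"rot":[0,0,0]},{"xyz":[7,0,0],"rot":[0,0,0]},{"xyz":[10,0,0],"rot":[0,0,0]},{"xyz":[13,0,0],"rot":[0,0,0]},{"xyz":[16,0,0],"rot":[0,0,0]},{"xyz":[19,0,0],"rot":[0,0,0]},{"xyz":[22,0,0],"rot":[0,0,0]},{"xyz":[24,0,0],"rot":[0,0,0]},{"xyz":[26,0,0],"rot":[0,0,0]}]'
python3 -m inch '[{"xyz":[-4,0,0],"rot":[0,0,0]},{"xyz":[-10,0,0],"rot":[0,0,0]},{"xyz":[-10,0,0],"rot":[0,0,0]},{"xyz":[-10,0,0],"rot":[0,0,0]}]'
python3 -m inch '[{"xyz":[4,0,0],"rot":[0,0,0]},{"xyz":[8,0,0],"rot":[0,0,0]},{"xyz":[10,0,0],"rot":[0,0,0]},{"xyz":[11,0,0],"rot":[0,0,0]},{"xyz":[12,0,0],"rot":[0,0,0]},{"xyz":[13,0,0],"rot":[0,0,0]},{"xyz":[14,0,0],"rot":[0,0,0]},{"xyz":[15,0,0],"rot":[0,0,0]}]'
```

```text
t: 8.02
ee_pos: [560.7, -134.9, 10.7]
orientation: [2.347, 2.088, -0.0]
ft_force: [0.0, -4.0, -0.8]
width: 18.0
grasp_force: 30.0
t: 8.35
ee_pos: [559.3, -145.2, 10.6]
orientation: [-2.348, -2.086, -0.0]
ft_force: [0.2, -0.2, -1.0]
width: 18.3
grasp_force: 30.0
t: 9.02
ee_pos: [561.3, -130.2, 10.7]
orientation: [2.347, 2.088, -0.0]
ft_force: [-0.8, -4.0, -0.8]
width: 17.5
grasp_force: 30.0
```

```bash
python3 -m inch '[{"xyz":[1,0,0],"rot":[0,0,0]},{"xyz":[2,0,0],"rot":[0,0,0]},{"xyz":[3,0,0],"rot":[0,0,0]},{"xyz":[4,0,0],"rot":[0,0,0]}]'
```

```text
t: 9.35
ee_pos: [561.7, -126.0, 10.7]
orientation: [2.348, 2.088, 0.0]
ft_force: [0.3, -4.1, -0.0]
width: 18.1
grasp_force: 30.0
```

```bash
python3 -m inch '[{"xyz":[1,0,0],"rot":[0,0,0]},{"xyz":[2,0,0],"rot":[0,0,0]},{"xyz":[3,0,0],"rot":[0,0,0]},{"xyz":[4,0,0],"rot":[0,0,0]}]'
```

```text
t: 9.68
ee_pos: [562.2, -122.0, 10.7]
orientation: [2.347, 2.088, 0.0]
ft_force: [-0.2, -4.8, -0.3]
width: 17.7
grasp_force: 30.0
```

```bash
python3 -m inch '[{"xyz":[1,0,0],"rot":[0,0,0]},{"xyz":[2,0,0],"rot":[0,0,0]},{"xyz":[3,0,0],"rot":[0,0,0]},{"xyz":[4,0,0],"rot":[0,0,0]}]'
```

```text
t: 10.02
ee_pos: [562.6, -118.0, 10.7]
orientation: [-2.347, -2.088, 0.0]
ft_force: [-0.6, -4.7, -1.2]
width: 18.0
grasp_force: 30.0
```

```bash
python3 -m inch '[{"xyz":[-4,0,0],"rot":[0,0,0]},{"xyz":[-10,0,0],"rot":[0,0,0]},{"xyz":[-10,0,0],"rot":[0,0,0]},{"xyz":[-10,0,0],"rot":[0,0,0]}]'
python3 -m inch '[{"xyz":[4,0,0],"rot":[0,0,0]},{"xyz":[8,0,0],"rot":[0,0,0]},{"xyz":[10,0,0],"rot":[0,0,0]},{"xyz":[11,0,0],"rot":[0,0,0]},{"xyz":[12,0,0],"rot":[0,0,0]},{"xyz":[13,0,0],"rot":[0,0,0]},{"xyz":[14,0,0],"rot":[0,0,0]}]'
```

```text
t: 10.35
ee_pos: [561.4, -128.3, 10.6]
orientation: [-2.348, -2.087, -0.0]
ft_force: [0.1, 0.6, -0.6]
width: 18.0
grasp_force: 30.0
t: 10.93
ee_pos: [563.1, -114.3, 10.7]
orientation: [2.347, 2.088, -0.0]
ft_force: [-0.2, -5.3, -0.2]
width: 18.1
grasp_force: 30.0
```

```bash
python3 -m inch '[{"xyz":[1,0,0],"rot":[0,0,0]},{"xyz":[2,0,0],"rot":[0,0,0]},{"xyz":[3,0,0],"rot":[0,0,0]},{"xyz":[4,0,0],"rot":[0,0,0]}]'
```

```text
t: 11.27
ee_pos: [563.6, -110.2, 10.7]
orientation: [2.347, 2.088, -0.0]
ft_force: [-1.2, -4.8, -1.1]
width: 17.8
grasp_force: 30.0
```

```bash
python3 -m inch '[{"xyz":[1,0,0],"rot":[0,0,0]},{"xyz":[2,0,0],"rot":[0,0,0]},{"xyz":[3,0,0],"rot":[0,0,0]},{"xyz":[4,0,0],"rot":[0,0,0]}]'
```

```text
t: 11.6
ee_pos: [564.0, -106.2, 10.7]
orientation: [2.347, 2.088, -0.0]
ft_force: [-0.7, -5.1, -1.4]
width: 18.2
grasp_force: 30.0
```

```bash
python3 -m inch '[{"xyz":[1,0,0],"rot":[0,0,0]},{"xyz":[2,0,0],"rot":[0,0,0]},{"xyz":[3,0,0],"rot":[0,0,0]},{"xyz":[4,0,0],"rot":[0,0,0]}]'
```

```text
t: 11.93
ee_pos: [563.8, -104.5, 10.7]
orientation: [2.344, 2.089, -0.004]
ft_force: [-5.8, -25.1, 1.2]
width: 18.1
grasp_force: 30.0
```

The force jumped to 25 N and the arm stalled, so the stop has been met. I'll draw clear and check the lever.

```bash
python3 -m inch '[{"xyz":[-4,0,0],"rot":[0,0,0]},{"xyz":[-12,0,0],"rot":[0,0,0]},{"xyz":[-20,0,0],"rot":[0,0,0]},{"xyz":[-20,0,0],"rot":[0,0,0]},{"xyz":[-20,0,0],"rot":[0,0,0]}]'
python3 - <<'E'
from h import *
im=ctrl.get_image('wrist')
a=cv2.resize(im[:250,:,::-1],(672,300),interpolation=cv2.INTER_CUBIC)
b=cv2.resize(ctrl.get_image('side')[190:265,200:368,::-1],(672,300),interpolation=cv2.INTER_CUBIC)
cv2.imwrite('pics/w5.png',np.vstack([a,b]))
E
```

```text
t: 12.35
ee_pos: [562.1, -122.3, 10.7]
orientation: [-2.348, -2.086, -0.0]
ft_force: [-0.2, 1.0, -1.5]
width: 17.6
grasp_force: 30.0
```

View pics/w5.png

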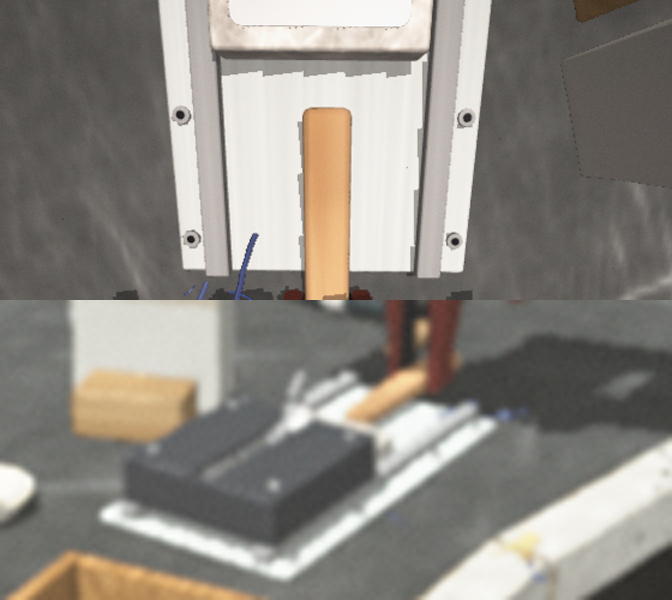

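The flag leans over toward −y (crop tip ~(297,378)). I'll give one confirming light press: if the block is home, the arm stalls at the same place.

```bash
python3 -m inch '[{"xyz":[5,0,0],"rot":[0,0,0]},{"xyz":[10,0,0],"rot":[0,0,0]},{"xyz":[14,0,0],"rot":[0,0,0]},{"xyz":[16,0,0],"rot":[0,0,0]},{"xyz":[17,0,0],"rot":[0,0,0]},{"xyz":[18,0,0],"rot":[0,0,0]},{"xyz":[19,0,0],"rot":[0,0,0]},{"xyz":[19.5,0,0],"rot":[0,0,0]},{"xyz":[20,0,0],"rot":[0,0,0]}]'
python3 -m inch '[{"xyz":[-4,0,0],"rot":[0,0,0]},{"xyz":[-12,0,0],"rot":[0,0,0]},{"xyz":[-20,0,0],"rot":[0,0,0]},{"xyz":[-30,0,0],"rot":[0,0,0]},{"xyz":[-30,0,0],"rot":[0,0,0]},{"xyz":[-30,0,0],"rot":[0,0,0]}]'
python3 - <<'E'
from h import *
plan([546,360,130],0)
E
```

```text
t: 13.2
ee_pos: [564.2, -104.6, 10.8]
orientation: [2.344, 2.088, -0.003]
ft_force: [-3.5, -17.9, 0.2]
width: 18.3
grasp_force: 30.0
t: 13.7
ee_pos: [560.9, -132.7, 10.7]
orientation: [-2.349, -2.086, -0.0]
ft_force: [0.6, 0.1, -0.0]
width: 18.0
grasp_force: 30.0
t 13.7 xyz [ 487.5  -73.  -119.3] rot [ 0.000e+00 -1.000e-04 -1.184e-01] q6 -0.13 tool y ang -6.78
```

```bash
python3 -m inch '[{"xyz":[0,0,-30],"rot":[0,0,0]},{"xyz":[0,0,-65],"rot":[0,0,0]},{"xyz":[0,0,-100],"rot":[0,0,0]},{"xyz":[0,0,-130],"rot":[0,0,0]},{"xyz":[30,-5,-140],"rot":[0,0,-0.03]},{"xyz":[65,-10,-140],"rot":[0,0,-0.06]},{"xyz":[100,-15,-140],"rot":[0,0,-0.09]},{"xyz":[135,-20,-140],"rot":[0,0,-0.118]},{"xyz":[170,-25,-140],"rot":[0,0,-0.118]},{"xyz":[205,-31,-140],"rot":[0,0,-0.118]},{"xyz":[240,-36,-140],"rot":[0,0,-0.118]},{"xyz":[275,-41,-140],"rot":[0,0,-0.118]}]'
python3 -c "
from h import *
plan([546,360,100],0)"
```

```text
t: 14.7
ee_pos: [551.7, 147.9, 150.7]
orientation: [-2.22, -2.223, -0.0]
ft_force: [1.6, -0.7, -0.6]
width: 17.7
grasp_force: 30.0
t 14.7 xyz [212.1  -5.5  50.8] rot [-0.0001 -0.0002  0.0012] q6 0.24 tool y ang 0.07
```

```bash
python3 -m inch '[{"xyz":[35,-1,0],"rot":[0,0,0]},{"xyz":[70,-2,0],"rot":[0,0,0]},{"xyz":[105,-3,10],"rot":[0,0,0]},{"xyz":[140,-4,20],"rot":[0,0,0]},{"xyz":[170,-5,30],"rot":[0,0,0]},{"xyz":[195,-5,40],"rot":[0,0,0]},{"xyz":[206,-5,50],"rot":[0,0,0]},{"xyz":[206,-5,50],"rot":[0,0,0]},{"xyz":[206,-5,50],"rot":[0,0,0]},{"xyz":[206,-5,50],"rot":[0,0,0]}]'
python3 - <<'E'
from h import *
import json
print(ctrl.get_obs()['ee_pos'])
cm=ctrl.camera_model('wrist');im=ctrl.get_image('wrist')
json.dump({k:np.array(v).tolist() for k,v in cm.items()},open('w6.json','w'))
cv2.imwrite('pics/w6.png',cv2.resize(im[:,:,::-1],(800,600),interpolation=cv2.INTER_CUBIC))
E
```

```text
t: 15.53
ee_pos: [547.2, 350.6, 100.8]
orientation: [2.221, 2.222, -0.001]
ft_force: [0.5, 0.8, -0.7]
width: 17.7
grasp_force: 30.0
[547.15454697 350.55665557 100.817892  ]
```

View pics/w6.png

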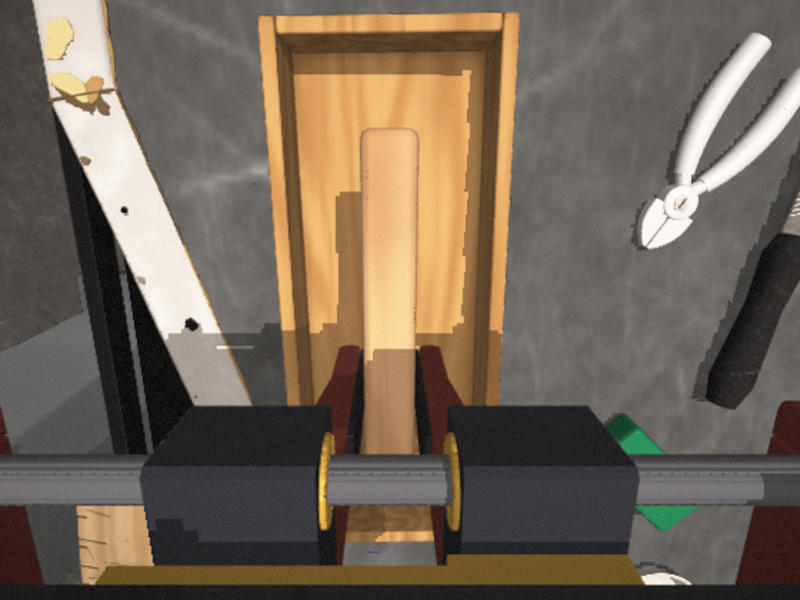

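```bash
python3 - <<'E'
from h import *
import json
cm=json.load(open('w6.json'));k=1.4286
for u,v in((259,16),(519,13),(278,300),(505,300)): print(onz(cm,u/k,v/k,42).round(1))
plan([546,355,7],0)
E
```

```text
[493.8 482.3  42. ]
[599.9 483.5  42. ]
[494.  361.6  42. ]
[602.3 361.6  42. ]
t 15.58 xyz [ 4.6 -1.5 94.2] rot [ 0.0001  0.0002 -0.0003] q6 0.55 tool y ang -0.02
```

```bash
python3 -m inch '[{"xyz":[3,0,25],"rot":[0,0,0]},{"xyz":[3,0,50],"rot":[0,0,0]},{"xyz":[3,0,70],"rot":[0,0,0]},{"xyz":[3,0,82],"rot":[0,0,0]},{"xyz":[3,0,88],"rot":[0,0,0]},{"xyz":[3,0,91],"rot":[0,0,0]},{"xyz":[3,0,93],"rot":[0,0,0]},{"xyz":[3,0,93],"rot":[0,0,0]},{"xyz":[3,0,93],"rot":[0,0,0]}]'
```

```text
t: 16.33
ee_pos: [547.8, 355.2, 8.7]
orientation: [2.22, 2.222, 0.003]
ft_force: [0.7, -0.4, -0.3]
width: 18.0
grasp_force: 30.0
```

```bash
python3 -m inch '[{"xyz":[0,0,1],"rot":[0,0,0]},{"xyz":[0,0,1.5],"rot":[0,0,0]},{"xyz":[0,0,1.5],"rot":[0,0,0]}]'
python3 -m inch '[{"xyz":[0,0,0],"rot":[0,0,0]},{"xyz":[0,0,0],"rot":[0,0,0]},{"xyz":[0,0,0],"rot":[0,0,0]},{"xyz":[0,0,0],"rot":[0,0,0]},{"xyz":[0,0,0],"rot":[0,0,0]},{"xyz":[0,0,0],"rot":[0,0,0]}]' 150
```

```text
t: 16.58
ee_pos: [547.6, 355.2, 7.1]
orientation: [2.22, 2.223, 0.002]
ft_force: [-0.8, -0.9, 5.5]
width: 18.0
grasp_force: 30.0
t: 17.08
ee_pos: [547.1, 354.8, 6.0]
orientation: [-2.22, -2.223, 0.0]
ft_force: [0.5, -0.2, 0.5]
width: 36.1
grasp_force: 0.0
```

Stick released on the floor; rise straight up and check.

```bash
python3 -m inch '[{"xyz":[0,0,-15],"rot":[0,0,0]},{"xyz":[0,0,-40],"rot":[0,0,0]},{"xyz":[0,0,-75],"rot":[0,0,0]},{"xyz":[0,0,-110],"rot":[0,0,0]},{"xyz":[0,0,-145],"rot":[0,0,0]},{"xyz":[0,0,-170],"rot":[0,0,0]},{"xyz":[0,0,-170],"rot":[0,0,0]},{"xyz":[0,0,-170],"rot":[0,0,0]},{"xyz":[0,0,-170],"rot":[0,0,0]}]'
python3 - <<'E'
from h import *
a=ctrl.get_image('wrist')[:,:,::-1]
b=ctrl.get_image('side')[190:265,200:368,::-1]
cv2.imwrite('pics/w7.png',np.hstack([cv2.resize(a,(400,300)),cv2.resize(b,(400,300))]))
E
```

```text
t: 17.83
ee_pos: [546.6, 354.5, 176.1]
orientation: [-2.22, -2.222, 0.001]
ft_force: [0.1, -0.2, 0.3]
width: 36.4
grasp_force: 0.0
```

The ten pictures are used up, so I'll check numerically. The lever patch should be unchanged since home, and the stick's edges should be at its expected place in the tray.

```bash
python3 - <<'E'
from h import *
old=cv2.imread('pics/w5.png')[300:]
new=cv2.resize(ctrl.get_image('side')[190:265,200:368,::-1],(672,300),interpolation=cv2.INTER_CUBIC)
ref=cv2.imread('pics/w4.png')[300:]
p=np.s_[60:130,255:325]
d=lambda a,b:np.abs(a[p].astype(int)-b[p]).mean().round(1)
print('lever diff home/now',d(old,new),' upright/now',d(ref,new))
cm=ctrl.camera_model('wrist');im=cv2.cvtColor(ctrl.get_image('wrist'),cv2.COLOR_RGB2GRAY)
# rectify z=16 plane (stick top): 1 px = 1 mm, x 490..610, y 380..470
X,Y=np.meshgrid(np.arange(500,600.),np.arange(380,480.))
u,v=proj(cm,np.stack([X,Y,0*X+16],-1))
r=cv2.remap(im,u.astype('f4'),v.astype('f4'),cv2.INTER_LINEAR)
print('row profile x=500..598 step2 (y 395..425):',r[15:45].mean(0)[::2].astype(int))
print('col profile y=380..478 step2 (x 543..553):',r[:,43:53].mean(1)[::2].astype(int))
E
```

```text
lever diff home/now 2.6  upright/now 19.1Traceback (most recent call last):
  File "<stdin>", line 11, in <module>
  File "h.py", line 10, in proj
    q=R.from_rotvec(cm['attitude']).inv().apply(np.array(P,float)-cm['position'])
  File "scipy/spatial/transform/_rotation.pyx", line 2580, in scipy.spatial.transform._rotation.Rotation.apply
ValueError: Expected input of shape (3,) or (P, 3), got (100, 100, 3).
```

```bash
python3 - <<'E'
from h import *
cm=ctrl.camera_model('wrist');im=cv2.cvtColor(ctrl.get_image('wrist'),cv2.COLOR_RGB2GRAY)
X,Y=np.meshgrid(np.arange(500,600.),np.arange(380,480.))
u,v=proj(cm,np.stack([X,Y,0*X+16],-1).reshape(-1,3))
r=cv2.remap(im,u.reshape(X.shape).astype('f4'),v.reshape(X.shape).astype('f4'),cv2.INTER_LINEAR)
print(r[15:45].mean(0)[::2].astype(int)); print(r[:,43:53].mean(1)[::2].astype(int))
E
```

```text
[ 93 137 194 199 197 198 193 192 198 202 202 202 203 201 190 199 202 194
 175 139 189 208 205 207 212 218 220 217 188 206 204 206 211 211 209 205
 204 209 208 200 191 185 187 164 135 130 114  82  81  93]
[227 226 225 225 224 224 223 221 220 219 218 216 214 211 209 208 209 209
 209 209 208 208 208 208 208 208 209 210 211 205 184 194 195 196 197 198
 199 200 201 202 203 204 202 133 133 129 124 113  77  76]
```

```bash
python3 -c "
from workcell import ctrl
print(ctrl.close_job())"
```

```text
the job is handed in; nothing more can be done
None
```

I drove the block home against the stop in five taps, plus one light press to confirm it. The flag is leaning over, the stick lies flat in the tray's long compartment, and I handed the job in at about 18 s; no verdict was returned.

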